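Slide the boxed cheese home into its display lane

ROBOT

A 6-joint arm with a two-finger parallel gripper is mounted at the origin on the work surface. World frame = base frame: x ahead of the robot, y to its left, z up, the work surface at z = 0. Lengths are in m, angles in rad, forces in N, time in s.
With the tool pointing down it reaches from about 0.325 to 0.85 m from the base axis. Payload 4.4 kg.
Tool frame: the origin (TCP) lies on the centre line of the jaws, within the pads' length; the fingertips stand 25 mm ahead of it and the grasp point (between the pads) lies 6 mm ahead of it; z points along the fingers, y is the line along which they close (so a half turn about z gives the same grasp; the last joint's range is limited). The gripper opens to 94 mm and grips with 3 to 60 N. Pads are 16 mm wide; open, the fingers measure 119 mm over their backs; the gripper's body (75 mm by 177 mm) begins 78 mm behind the grasp point.
Start: joints at [1.093, 0.207, 1.542, -0, 1.393, -0.15], TCP at [0.185, 0.544, 0.23] pointing down, gripper open.
Joint ranges: [-2.73, 2.73], [-0.86, 2.22], [0.23, 2.46], [-1.11, 4.25], [0.08, 2.63], [-2.82, 2.82]. Speed limits (rad/s): [2.79, 2.79, 3.14, 3.14, 3.14, 3.14].

INTERFACE

Orientations are given as a unit quaternion [x, y, z, w].
In Python, from bench import r gives the robot as it stands.
- The arm moves only by the shell command python3 -m handwheel 'ROWS' [FORCE]. ROWS is JSON, one flat list of numbers, 7 for each row, row after row: the closure, from 0 (fully open) to 1 (shut), then the shift along the tool's x, y, z in m, then the turn, a rotation vector about the tool's x, y, z in rad. A call has 1 to 10 rows; each row shifts and turns the commanded pose from where the row before left it, along the tool's axes as they then stand; what a row does not reach is not made up. A row lasts 1/8 s, in which the tool goes at most 62.5 mm and 10.7 degrees, less where a joint would pass 70% of its speed; a pose out of reach is approached as far as the arm can. A call is refused whole if a number of a shift passes 0.0625 or a number of a turn 0.188, either way. A call with a gripper value outside its range is refused whole. The fingers move at their own pace and stop on an object; FORCE is the grip in N (left out, the last holds). Time passes only in rows, so rows that do not move let the fingers close. It gives the time, the measured TCP pose, the force, the opening and the grip force at its end, in the units of the state.
- r.state(): the state, without advancing time (a new reading comes with each control period).
- r.read_camera(name): name is "side" or "top"; returns (picture, depth): 420x560x3 uint8, blue, green, red; 420x560 float32, m along the optical axis (not along the pixel's ray), 0 where there is no reading.
- r.calibration(name): a dict with "camera_matrix" (3x3 intrinsics, pixels), "D" ([k1, k2, p1, p2, k3] as OpenCV has them; the pictures are not rectified), "eye" and "rotation" of the camera in the world. Camera axes: x right, y down, z forward; pixel columns grow to the right and rows downward; lengths in m; the calibration is good to about 2 mm. A picture is of the moment at which its call begins. calibration takes no time and is no camera call.
- r.job_done(): hands the job in; it is judged then, once.
The state is a dict: "time_s": time; "joints": joint angles; "qd": joint speeds; "joint_torque": joint torques, N m; "tool_pos": TCP position; "ee_rot": TCP orientation; "force": force on the tool from outside, world axes, zero at the start; "moment": the same for the moment, N m; "finger_gap": finger opening in m; "finger_force": force on a finger pad.
Only numpy, scipy, OpenCV 4.12 (cv2) and the standard library are available. Lean on these libraries where they do the work, as an engineer would, in place of code of your own. Each camera call takes 0.05 s, during which the arm holds its last target. There are 200 camera calls.

TASK

A lane of the cheese display rack is empty: push the square boxed cheese along the counter with the fingertips, in between that lane's two dividers, until it stands right back against the rail. The box must slide all the way: do not pick it up, tip it or lift it over the dividers. Leave all the other goods, the knife and the jar where they are.

Things in the scene. Friction and masses are not known exactly. Their poses are not given: they have to be found in the camera images.
- carton: the square boxed cheese, the only large square box lying loose on the counter, in front of the rack: cardboard lid with cream paper label, 100 x 100 mm in plan (too wide to grip), 40 mm high, upright sides, about 0.3 kg. Origin at the centre of its underside, z up, x and y square to its sides. It slides with ordinary friction and stops when no longer pushed.
- rack: white-painted steel display rack screwed to the counter, open towards the robot, turned by up to several degrees: four parallel dividers and a back rail 32 mm high make three lanes side by side, each 108 mm wide inside, floor = bare counter. x points into the lanes, y across them. Origin on the counter in the middle lane, 50 mm before the back rail's near face. Lane middles: y = -114, 0, 114 mm.
- divider0_end (a point): rightmost divider of the rack as the robot sees it, at y = -171 mm in the rack's frame: upright plate 6 mm thick, 45 mm high, 115 mm deep from its open end to the back rail. This point is in the middle of its open end (65 mm before the rack's origin, 22 mm up); axes as the rack's.
- divider1_end (a point): second from right divider of the rack as the robot sees it, at y = -57 mm in the rack's frame: upright plate 6 mm thick, 45 mm high, 115 mm deep from its open end to the back rail. This point is in the middle of its open end (65 mm before the rack's origin, 22 mm up); axes as the rack's.
- divider2_end (a point): second from left divider of the rack as the robot sees it, at y = 57 mm in the rack's frame: upright plate 6 mm thick, 45 mm high, 115 mm deep from its open end to the back rail. This point is in the middle of its open end (65 mm before the rack's origin, 22 mm up); axes as the rack's.
- divider3_end (a point): leftmost divider of the rack as the robot sees it, at y = 171 mm in the rack's frame: upright plate 6 mm thick, 45 mm high, 115 mm deep from its open end to the back rail. This point is in the middle of its open end (65 mm before the rack's origin, 22 mm up); axes as the rack's.
- lane_home (a point): the point on the counter, in the empty lane, over which the middle of the square box stands when it is home: midway between the two dividers and 50 mm in front of the back rail's near face. Axes as the rack's (x into the lane). Which lane is empty differs from time to time; it has a small black price slate hung on the far side of the back rail.
- price_slate: small black price slate 66 x 32 mm hung on the far (customers') side of the back rail behind the empty lane; look only. Its origin is the same point as lane_home.
- round_box: round chip-wood cheese box, 99 mm in diameter, 36 mm high, filling one of the other lanes, a small slate tag leaning on top. It belongs where it stands and is not part of the job. Origin: centre of the underside.
- heart_cheese: white heart-shaped cheese, about 96 x 87 mm, 34 mm high, filling one of the other lanes, a small slate tag on top. It belongs where it stands and is not part of the job. Origin: underside, near its middle.
- crottin: small round white goat's cheese, 58 mm in diameter, 30 mm high, on the robot's side of the counter. It belongs where it stands and is not part of the job. Origin: centre of the underside.
- briquette: small white block of cheese with a paper band, 70 x 50 x 30 mm high, to the right of the rack. It belongs where it stands and is not part of the job. Origin: centre of the underside.
- jam_jar: glass jam jar with a brass lid, 60 mm in diameter, 68 mm high, to the left of the rack. It belongs where it stands and is not part of the job. Origin: centre of the underside.
- knife: cheese knife with a black handle and steel blade, 255 mm long, 18 mm high, lying on the robot's side of the counter, x from handle to blade. It belongs where it stands and is not part of the job. Origin: on the counter, where handle and blade meet.
- small_round: small round chip-wood box, 68 mm in diameter, 30 mm high, to the left of the rack. It belongs where it stands and is not part of the job. Origin: centre of the underside.
Mind the look-alikes: they are no part of the job. What is shaped like the carton but pink or purple is not meant.

How it is judged:
At the end, for the whole second after the job is handed in: The square box stands flat on the counter in the empty lane, between its two dividers, within 8 mm of touching the back rail, at rest; every other thing is within 25 mm of where it was (x of carton in the frame of lane_home between -0.008 and 0.006 m and y of carton in the frame of lane_home between -0.008 and 0.008 m and height (world z) of carton below 0.005 m and angle between carton's own z axis and vertical below 0.06 rad and linear speed of carton below 0.02 m/s and angular speed of carton below 0.2 rad/s and distance of each of round_box, heart_cheese, crottin, briquette, jam_jar, knife, small_round from where it was at the start of the episode below 0.025 m).
It fails at once if the square box is lifted off the counter (12 mm) or tipped (about 9 degrees) (height (world z) of carton above 0.012 m or angle between carton's own z axis and vertical above 0.15 rad).
It fails at once if another cheese, the jar or the knife is pushed away (25 mm) or picked up (distance of any of round_box, heart_cheese, crottin, briquette, jam_jar, knife, small_round from where it was at the start of the episode above 0.025 m).
It also fails if it takes over 58 s, if anything falls off the work surface, if the arm or the gripper's body presses on something with over 40 N, if the wrist force passes 120 N, or if a joint passes its speed limit or range.

## Working session

There is one attempt and no reset: what is moved stays moved. The work goes in short steps, Python scripts to look and compute and a shell command to move; the robot and the scene stay as the last step left them, time stands still between calls to the robot, and variables do not carry over. Pictures are saved under pics/ and viewed, at most 10 in all, crops included, and the job is handed in when it is done.

```bash
mkdir -p pics
cat > h.py <<'E'
import numpy as np,cv2
from bench import r
def shot(n,f):
    p,d=r.read_camera(n); cv2.imwrite(f'pics/{f}.png',p); np.save(f'pics/{f}.npy',d); return p,d
def ray(n,uv):
    c=r.calibration(n);K=np.array(c["camera_matrix"],float);D=np.array(c["D"],float)
    q=cv2.undistortPoints(np.array(uv,float).reshape(-1,1,2),K,D).reshape(-1,2)
    R=np.array(c["rotation"],float).reshape(3,3)
    return np.array(c["eye"],float),np.c_[q,np.ones(len(q))]@R.T
def plane(n,uv,z):
    e,d=ray(n,uv); return e+d*((z-e[2])/d[:,2])[:,None]
E
python3 - <<'E'
from h import *
a,_=shot("top","top0");b,_=shot("side","side0")
for n in("top","side"):print(r.calibration(n))
print(r.state())
E
```

```text
{'camera_matrix': array([[407.5163592 ,   0.        , 277.91283905],
       [  0.        , 407.5163592 , 204.23755092],
       [  0.        ,   0.        ,   1.        ]]), 'D': array([-0.05479971,  0.        ,  0.        ,  0.        ,  0.        ]), 'eye': array([ 0.3266942 , -0.04375242,  1.12165178]), 'rotation': array([-0.7008094 ,  0.71127985, -0.0339771 ,  0.04234046])}
{'camera_matrix': array([[422.04663447,   0.        , 280.94425784],
       [  0.        , 422.04663447, 213.16660182],
       [  0.        ,   0.        ,   1.        ]]), 'D': array([-0.11504989,  0.        ,  0.        ,  0.        ,  0.        ]), 'eye': array([ 0.1696076 , -0.80010083,  0.67849864]), 'rotation': array([ 0.89107067, -0.14045255,  0.07745584, -0.42457829])}
{'time_s': 0.1, 'joints': array([ 1.09251357e+00,  2.07321199e-01,  1.54278481e+00, -2.45016550e-06,
        1.39353679e+00, -1.50508498e-01]), 'qd': array([-0.0010788 , -0.00292787, -0.00408918, -0.00131974,  0.00049091,
       -0.00065575]), 'joint_torque': array([ 4.90040895e-05, -3.71862924e+01, -2.82292020e+01,  7.00745545e-02,
        3.12574406e-02, -7.93159552e-05]), 'tool_pos': array([0.18481309, 0.54377171, 0.22942707]), 'ee_rot': array([ 1.63154173e-01,  9.86600053e-01, -9.75201387e-04, -3.15849185e-04]), 'force': array([-0.13380831,  0.23097486,  0.87508738]), 'moment': array([0.00824526, 0.02780329, 0.03882781]), 'finger_force': 0.0, 'finger_gap': 0.09396910977498273}
```

View pics/top0.png

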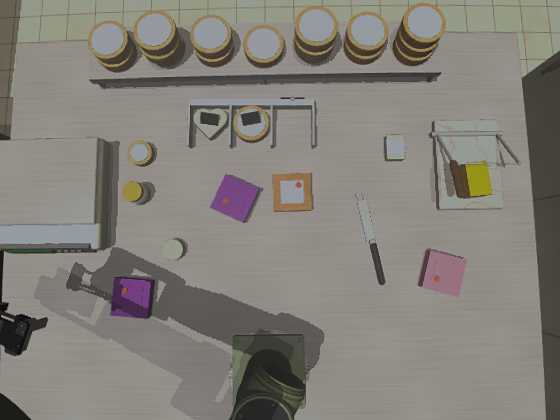

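View pics/side0.png

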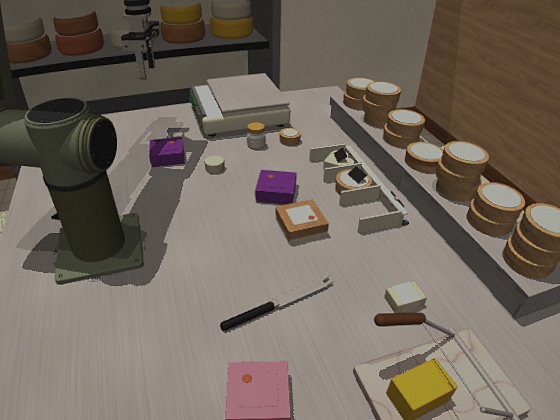

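Top view: the candidates for the carton are the cardboard box with the cream label at (292,192), purple boxes at (235,198) and (133,297), and a pink box at (444,273). I choose (292,192). The empty lane is the right one, around (290,125), with the slate at (291,98). The knife at (370,240) and the purple box at (235,198) have to be avoided.

```bash
python3 - <<'E'
s=open('h.py').read().replace('R=np.array(c["rotation"],float).reshape(3,3)','R=Rotation.from_quat(c["rotation"]).as_matrix()').replace("import numpy","from scipy.spatial.transform import Rotation\nimport numpy",1)
s+='''
def carton(p,z=0.04,n="top"):
    hsv=cv2.cvtColor(p,cv2.COLOR_BGR2HSV)
    m=cv2.inRange(hsv,(5,90,60),(20,255,255)); m[:150 if 0 else 100]=0; m[:,:255]=0; m[:,345:]=0
    m=cv2.morphologyEx(m,cv2.MORPH_OPEN,np.ones((3,3)))
    c=max(cv2.findContours(m,0,1)[0],key=cv2.contourArea)
    P=plane(n,c.reshape(-1,2),z)[:,:2]
    (q,s,a)=cv2.minAreaRect((P*1000).astype(np.float32))
    return cv2.boundingRect(c),q,s,a
'''
open('h.py','w').write(s)
E
python3 - <<'E'
from h import *
p=cv2.imread('pics/top0.png')
print(carton(p))
cv2.imwrite('pics/c1.png',cv2.resize(p[85:225,180:330],None,fx=4,fy=4,interpolation=cv2.INTER_CUBIC))
d=np.load('pics/top0.npy');print(d[192,292],d[180,340])
E
```

```text
((273, 173, 38, 38), (477.23388671875, -69.10926055908203), (99.26312255859375, 98.62406158447266), 0.9443219304084778)
1.0894077 1.1361487
```

View pics/c1.png

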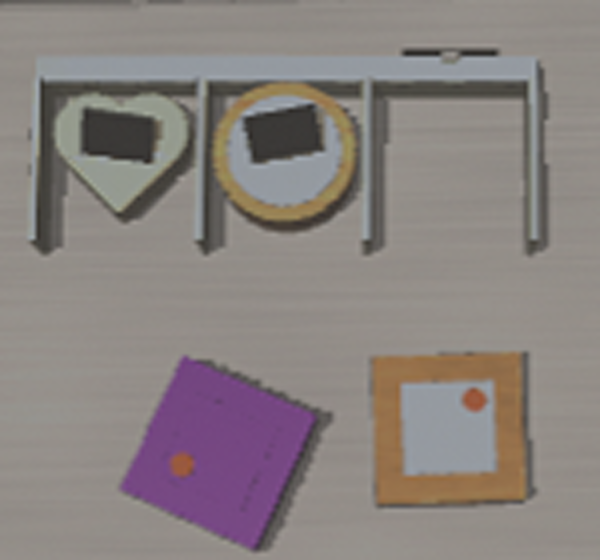

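Run:
```python
from h import *
f=lambda L:[((x+.5)/4-.5+180,(y+.5)/4-.5+85) for x,y in L]
P=plane("top",f([(533,241),(367,241),(202,240),(36,240)]),.045)
print(P.round(4)); print(np.linalg.norm(np.diff(P,axis=0),axis=1))
Q=plane("top",f([(45,81),(365,81),(525,81)]),.032);print(Q.round(4))
dy=P[3]-P[0];print("yaw",np.degrees(np.arctan2(-dy[0],dy[1])))
dy=Q[0]-Q[2];print("yaw rail",np.degrees(np.arctan2(-dy[0],dy[1])))
# divider sides: base & end of each
for a,b in [((370,90),(367,241)),((531,90),(533,241)),((203,90),(202,240)),((40,90),(36,240))]:
  A,B=plane("top",f([a,b]),.045);v=A-B;print(np.degrees(np.arctan2(v[1],v[0])))
# depth-based carton and rack
d=np.load('pics/top0.npy');v,u=np.mgrid[90:225,180:345];e,dd=ray("top",np.c_[u.ravel(),v.ravel()])
W=e+dd*d[90:225,180:345].ravel()[:,None]
k=(W[:,2]>.037)&(W[:,2]<.05)&(W[:,0]>.57)
print(k.sum())
E=W[(W[:,2]>.04)&(W[:,2]<.05)&(W[:,0]>.56)&(W[:,0]<.64)]
for y0 in P[:,1]:
  s=E[abs(E[:,1]-y0)<.012]; print(len(s), s[:,0].min() if len(s) else 0, np.median(s[:,1]) if len(s) else 0, np.polyfit(s[:,0],s[:,1],1) if len(s)>5 else 0)
c=W[(abs(W[:,0]-.477)<.06)&(abs(W[:,1]+.069)<.06)&(W[:,2]>.025)];print(c.min(0),c.max(0),np.median(c[:,2]))
```

```text
[[ 0.6033 -0.1286  0.045 ]
 [ 0.6052 -0.0164  0.045 ]
 [ 0.608   0.0954  0.045 ]
 [ 0.6103  0.2086  0.045 ]]
[0.11214111 0.11183468 0.1132599 ]
[[ 0.7272  0.207   0.032 ]
 [ 0.7223 -0.0161  0.032 ]
 [ 0.7203 -0.1269  0.032 ]]
yaw -1.1787461303363784
yaw rail -1.1801789156118694
-1.8031610186800755
-0.702173818153588
-0.31807195564778246
-0.6873778282059592
1215
25 0.6024471008238845 -0.1287229384041336 [-0.01189694 -0.12055579]
26 0.6056179244348012 -0.014237798665050868 [-0.01315299 -0.00608406]
25 0.6093443528231319 0.09574719019592168 [-0.05604243  0.13149874]
27 0.6114857712838102 0.21034421237682546 [-0.01986575  0.22321852]
[ 0.42632397 -0.11836117  0.02513637] [ 0.52781616 -0.01865773  0.04622128] 0.04038409384259234
```

The crop confirms the cardboard box with its cream label. Carton: (0.477,-0.069), yaw about +1°. Lane axis: y ≈ -0.072-0.021·(x-0.604), rack yaw about -1.2°, so the box already sits on the axis. Next I square the tool to the rack, narrow the fingers and move across at height.

```bash
python3 -m handwheel '[0.4,0,0,0,0,0,-0.1535, 0.4,0,0,0,0,0,-0.1535, 0.4,-0.019,-0.055,0,0,0,0, 0.4,-0.019,-0.055,0,0,0,0, 0.4,-0.019,-0.055,0,0,0,0, 0.4,-0.019,-0.055,0,0,0,0, 0.4,-0.019,-0.055,0,0,0,0, 0.4,-0.019,-0.055,0,0,0,0, 0.4,-0.019,-0.055,0,0,0,0, 0.4,-0.019,-0.055,0,0,0,0]' 20
```

```text
time_s: 1.35
tool_pos: [0.3279, 0.0996, 0.2304]
ee_rot: [0.01, 1.0, 0.0, 0.0]
force: [2.2, -0.1, 0.9]
finger_gap: 0.0563
finger_force: 0.0
```

```bash
python3 -m handwheel '[0.4,-0.019,-0.055,0,0,0,0, 0.4,-0.019,-0.055,0,0,0,0, 0.4,-0.019,-0.055,0,0,0,0, 0.4,0,0,0,0,0,0, 0.4,0,0,0,0,0,0]'; python3 -c "
from h import *
s=r.state();print(s['tool_pos'],Rotation.from_quat(s['ee_rot']).as_matrix().round(4),s['finger_gap'])"
```

```text
time_s: 1.98
tool_pos: [0.3809, -0.0643, 0.2299]
ee_rot: [0.011, 1.0, 0.001, -0.001]
force: [0.3, 0.6, -0.2]
finger_gap: 0.056
finger_force: 0.0
[ 0.38088173 -0.06434468  0.22989943] [[-0.9998  0.0216 -0.0015]
 [ 0.0216  0.9998  0.0012]
 [ 0.0015  0.0012 -1.    ]] 0.055998492860310264
```

```bash
python3 -m handwheel '[0.4,0,-0.003,0.048,0,0,0, 0.4,0,0,0.048,0,0,0, 0.4,0,0,0.048,0,0,0, 0.4,0,0,0.048,0,0,0, 0.4,0,0,0,0,0,0]' && python3 -m handwheel '[0.4,-0.012,0,0,0,0,0, 0.4,-0.012,0,0,0,0,0, 0.4,-0.008,0,0,0,0,0, 0.4,-0.008,0,0,0,0,0, 0.4,-0.01,0,0,0,0,0, 0.4,-0.01,0,0,0,0,0, 0.4,-0.01,0,0,0,0,0, 0.4,0,0,0,0,0,0]'
python3 - <<'E'
from h import *
p,d=shot("top","t1")
cv2.imwrite('pics/c2.png',cv2.resize(p[85:255,200:350],None,fx=3.5,fy=3.5))
E
```

```text
time_s: 2.6
tool_pos: [0.3772, -0.0644, 0.0355]
ee_rot: [0.009, 1.0, 0.002, -0.005]
force: [-0.6, -0.7, 0.0]
finger_gap: 0.0567
finger_force: 0.0
time_s: 3.6
tool_pos: [0.4532, -0.0697, 0.0387]
ee_rot: [0.01, 1.0, -0.0, 0.001]
force: [-0.3, -0.1, 0.7]
finger_gap: 0.0563
finger_force: 0.0
```

View pics/c2.png

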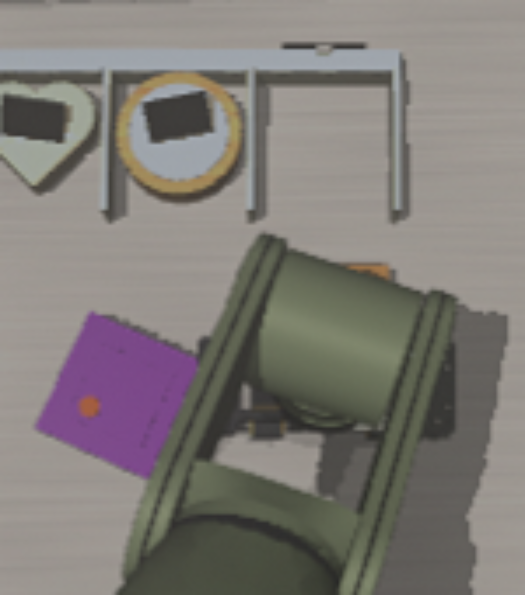

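The arm hides most of the box from above; only its far right corner shows, at crop (389,264). I'll use the side view.

Run:
```python
from h import *
print(plane("top",[(310.8,160)],.04))
p,d=shot("side","s1")
cv2.imwrite('pics/c3.png',cv2.resize(p[140:260,260:420],None,fx=4.5,fy=4.5,interpolation=cv2.INTER_CUBIC))
```

```text
[[ 0.5628727  -0.12232081  0.04      ]]
```

View pics/c3.png

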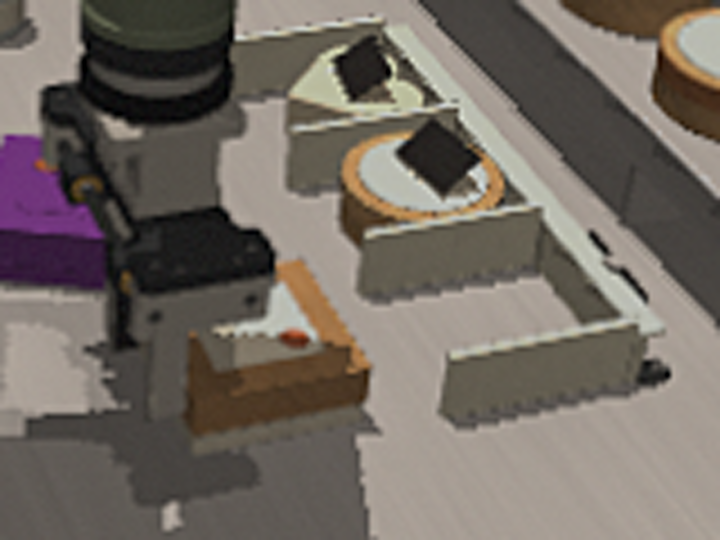

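Run:
```python
from h import *
f=lambda L:[((x+.5)/4.5-.5+260,(y+.5)/4.5-.5+140) for x,y in L]
print("divtops",plane("side",f([(448,355),(365,235),(290,128)]),.045).round(4))
print("divbase",plane("side",f([(443,418),(360,294)]),0).round(4))
print("cartfront top R,L",plane("side",f([(370,370),(302,262)]),.04).round(4))
print("cart bottom near,far R",plane("side",f([(190,437),(368,405)]),0).round(4))
```

```text
divtops [[ 0.6008 -0.132   0.045 ]
 [ 0.604  -0.0204  0.045 ]
 [ 0.6069  0.096   0.045 ]]
divbase [[ 0.6044 -0.1324  0.    ]
 [ 0.6071 -0.0182  0.    ]]
cartfront top R,L [[ 0.5589 -0.1257  0.04  ]
 [ 0.5621 -0.0276  0.04  ]]
cart bottom near,far R [[ 0.4673 -0.1057  0.    ]
 [ 0.5696 -0.1103  0.    ]]
```

Plenty of time remains, so I'll back the arm off for a clean view before entering the lane.

```bash
python3 -m handwheel '[0.4,0.03,0,0,0,0,0, 0.4,0.03,0,-0.03,0,0,0, 0.4,0,0,-0.06,0,0,0, 0.4,0,0.02,-0.055,0,0,0, 0.4,0,0.06,0,0,0,0, 0.4,0,0.06,0,0,0,0, 0.4,0,0.06,0,0,0,0, 0.4,0,0.06,0,0,0,0, 0.4,0,0,0,0,0,0, 0.4,0,0,0,0,0,0]'
python3 - <<'E'
from h import *
p,d=shot("top","t2"); print(carton(p))
cv2.imwrite('pics/c4.png',cv2.resize(p[85:205,230:330],None,fx=5,fy=5,interpolation=cv2.INTER_CUBIC))
E
```

```text
time_s: 4.95
tool_pos: [0.3966, 0.1916, 0.1832]
ee_rot: [0.01, 1.0, -0.0, -0.0]
force: [0.1, -0.4, 0.7]
finger_gap: 0.0564
finger_force: 0.0
((274, 161, 37, 36), (513.2714233398438, -70.69158935546875), (97.24964141845703, 95.38265228271484), 89.0561294555664)
```

View pics/c4.png

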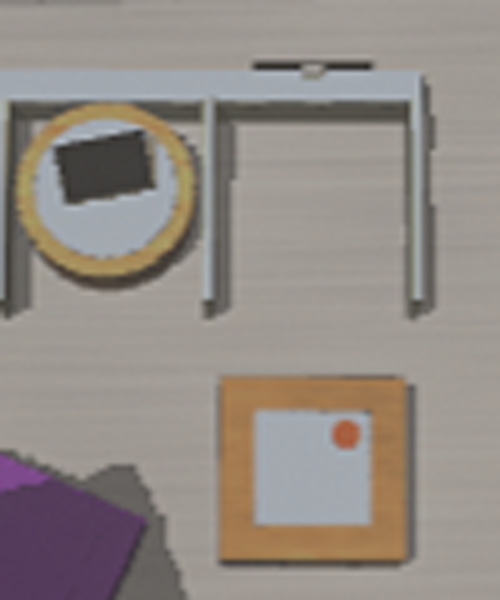

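The box (crop x 219–407, middle 313) is centred on the lane (divider tips at 209 and 417, middle 313) and square to it. I go back behind it and push straight in.

```bash
python3 -m handwheel '[0.4,-0.002,-0.052,0,0,0,0, 0.4,-0.002,-0.052,0,0,0,0, 0.4,-0.002,-0.052,0,0,0,0, 0.4,-0.002,-0.052,0,0,0,0, 0.4,-0.001,-0.052,0,0,0,0, 0.4,0,0,0.048,0,0,0, 0.4,0,0,0.048,0,0,0, 0.4,0,0,0.048,0,0,0, 0.4,0,0,0,0,0,0, 0.4,0,0,0,0,0,0]' && python3 -m handwheel '[0.4,-0.02,0,0,0,0,0, 0.4,-0.02,0,0,0,0,0, 0.4,-0.008,0,0,0,0,0, 0.4,-0.008,0,0,0,0,0, 0.4,-0.012,0,0,0,0,0, 0.4,-0.012,0,0,0,0,0, 0.4,-0.012,0,0,0,0,0, 0.4,-0.012,0,0,0,0,0, 0.4,-0.012,0,0,0,0,0, 0.4,-0.012,0,0,0,0,0]'
```

```text
time_s: 6.25
tool_pos: [0.4013, -0.0696, 0.0408]
ee_rot: [0.011, 1.0, -0.0, 0.001]
force: [1.6, -0.0, 0.1]
finger_gap: 0.0565
finger_force: 0.0
time_s: 7.5
tool_pos: [0.5293, -0.0709, 0.0393]
ee_rot: [0.01, 1.0, 0.0, -0.0]
force: [-1.5, -0.6, 1.6]
finger_gap: 0.0564
finger_force: 1.4
```

```bash
python3 -m handwheel '[0.4,-0.008,0,0,0,0,0, 0.4,-0.008,0,0,0,0,0, 0.4,-0.008,0,0,0,0,0, 0.4,-0.008,0,0,0,0,0, 0.4,-0.008,0,0,0,0,0, 0.4,-0.008,0,0,0,0,0, 0.4,-0.008,0,0,0,0,0, 0.4,-0.008,0,0,0,0,0, 0.4,0,0,0,0,0,0]'; python3 -m handwheel '[0.4,-0.004,0,0,0,0,0, 0.4,-0.004,0,0,0,0,0, 0.4,-0.002,0,0,0,0,0, 0.4,0,0,0,0,0,0]'; python3 -m handwheel '[0.4,-0.002,0,0,0,0,0, 0.4,-0.001,0,0,0,0,0, 0.4,0,0,0,0,0,0]'
```

```text
time_s: 8.62
tool_pos: [0.5939, -0.0724, 0.0398]
ee_rot: [0.01, 1.0, -0.0, 0.001]
force: [0.3, -0.3, 0.1]
finger_gap: 0.0565
finger_force: 0.0
time_s: 9.12
tool_pos: [0.6026, -0.0725, 0.0395]
ee_rot: [0.01, 1.0, -0.0, 0.0]
force: [-1.6, 0.3, 1.4]
finger_gap: 0.0563
finger_force: 0.8
time_s: 9.5
tool_pos: [0.6055, -0.0725, 0.0394]
ee_rot: [0.01, 1.0, 0.0, 0.0]
force: [-1.6, 0.5, 0.9]
finger_gap: 0.0563
finger_force: 1.0
```

```bash
for i in 1; do python3 -m handwheel '[0.4,-0.002,0,0,0,0,0, 0.4,-0.002,0,0,0,0,0, 0.4,0,0,0,0,0,0]'; done; python3 -m handwheel '[0.4,-0.002,0,0,0,0,0, 0.4,0,0,0,0,0,0]';python3 -m handwheel '[0.4,-0.002,0,0,0,0,0, 0.4,0,0,0,0,0,0]'
```

```text
time_s: 9.88
tool_pos: [0.6097, -0.0726, 0.0394]
ee_rot: [0.01, 1.0, 0.0, 0.0]
force: [-2.0, 0.9, 0.5]
finger_gap: 0.0567
finger_force: 0.8
time_s: 10.12
tool_pos: [0.6098, -0.0726, 0.0394]
ee_rot: [0.01, 1.0, 0.0, -0.002]
force: [-6.4, -0.9, 5.3]
finger_gap: 0.0564
finger_force: 3.4
time_s: 10.38
tool_pos: [0.6098, -0.0725, 0.0392]
ee_rot: [0.01, 1.0, 0.0, -0.004]
force: [-11.6, -0.0, 9.0]
finger_gap: 0.0567
finger_force: 5.8
```

The tool stopped at x = 0.610 with the force rising to 12 N, so the box is against the rail. I back off and check.

```bash
python3 -m handwheel '[0.4,0.004,0,0,0,0,0, 0.4,0.02,0,0,0,0,0, 0.4,0.04,0,0,0,0,0, 0.4,0.05,0,0,0,0,0, 0.4,0.05,0,-0.04,0,0,0, 0.4,0.03,0.03,-0.04,0,0,0, 0.4,0.01,0.04,-0.04,0,0,0, 0.4,0,0.05,0,0,0,0, 0.4,0,0.05,0,0,0,0, 0.4,0,0,0,0,0,0]'
python3 - <<'E'
from h import *
p,d=shot("top","t3"); print(carton(p))
cv2.imwrite('pics/c5.png',cv2.resize(p[75:205,180:330],None,fx=5,fy=4.5,interpolation=cv2.INTER_CUBIC))
E
```

```text
time_s: 11.62
tool_pos: [0.4151, 0.1043, 0.1594]
ee_rot: [0.008, 1.0, 0.001, 0.002]
force: [-0.1, 0.0, -0.1]
finger_gap: 0.0565
finger_force: 0.0
((274, 105, 37, 35), (669.9485473632812, -73.5232162475586), (98.98716735839844, 96.11819458007812), 88.98237609863281)
```

View pics/c5.png

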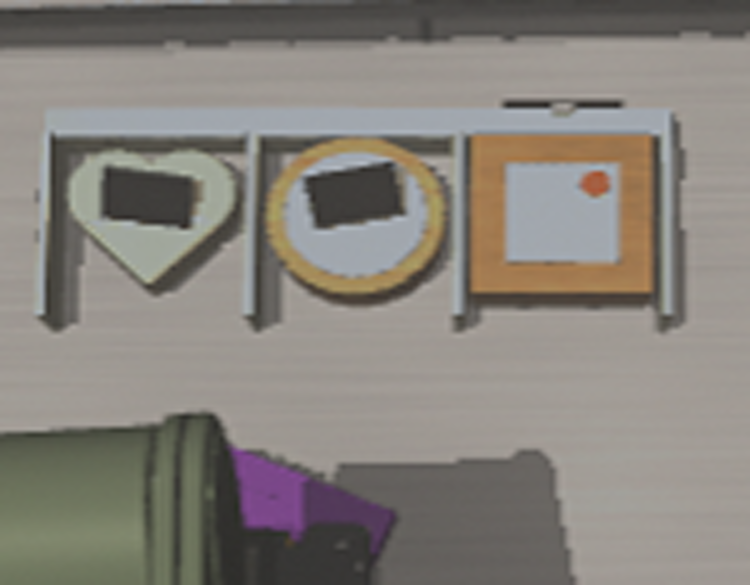

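The box (crop x 470–655, y 135–293) stands square in the right lane, flush with the rail and between the two dividers. The heart cheese and the round box have not moved.

```bash
python3 -c "
from bench import r
print(r.job_done())"
```

```text
the job is handed in; nothing more can be done
None
```

The square boxed cheese was slid along the counter into the empty right-hand lane, centred between its dividers and touching the back rail; no other goods were touched, and the job is handed in, though no verdict was returned.

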